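Set the step attenuator to its third click and apply it

ROBOT

A 6-joint arm with a two-finger parallel gripper is mounted at the origin on a cart in front of the work surface, level with it; the furniture and walls round the work are solid. World frame = base frame: x ahead of the robot, y to its left, z up, the work surface at z = 0. Lengths are in m, angles in rad, forces in N, time in s.
With the tool pointing down it reaches from about 0.35 to 0.8 m from the base axis. Payload 7.3 kg.
Tool frame: the origin (TCP) lies between the finger pads; the fingertips stand 25 mm ahead of it and the grasp point (between the pads) lies 6 mm ahead of it; z points along the fingers, y is the line along which they close (so a half turn about z gives the same grasp; the last joint's range is limited). The gripper opens to 85 mm and grips with 20 to 120 N. Pads are 22 mm wide; open, the fingers measure 114 mm over their backs; the gripper's body (76 mm by 85 mm) begins 54 mm behind the grasp point. The pads swing forward as they close: fully open they stand 13 mm farther back than shut.
Start: joints at [-1.298, 0.342, 1.524, -0, 1.275, -0.146], TCP at [0.214, -0.48, 0.256] pointing down, gripper open.
Joint ranges: [-2.53, 2.53], [-0.77, 2.02], [0.04, 2.7], [-1, 4.14], [0.28, 2.66], [-3.11, 3.11]. Speed limits (rad/s): [2.57, 2.57, 3.14, 3.14, 3.14, 3.14].

INTERFACE

Orientations are given as a unit quaternion [w, x, y, z].
In Python, from workcell import monitor, vision, ticket gives the robot as it stands. The module is installed in compiled form; this text tells all that it offers.
- The arm moves only by the tool send_rows, never from a script. Its argument "targets" is a list of rows, each a list of 7 numbers: the shift along the world's x, y, z in mm, then the turn, a rotation vector about the world's x, y, z in rad, then the finger opening in mm, from 0 to 85.4. In form: [[x, y, z, rx, ry, rz, fingers], ...]. A call has 1 to 10 rows; each row is the pose to reach, as a shift and turn from the pose commanded when the call began; what a row does not reach only later rows make up. A row lasts 1/12 s, in which the tool goes at most 41.7 mm and 7.16 degrees, less where a joint would pass 70% of its speed; a pose out of reach is approached as far as the arm can. A call with a gripper value outside its range is refused whole. The fingers move at their own pace and stop on an object; the grip force is fixed at half the most. Time passes only in rows, so rows that repeat a pose let the fingers close. It gives the time, the measured TCP pose, the force, the opening and the grip force at its end, in the units of the state.
- monitor.observe(): the state, without advancing time (a new reading comes with each control period).
- vision.grab_frame(name): name is "side" or "top" or "wrist"; returns the picture (400x640x3 uint8, blue, green, red); there is no depth.
- vision.camera_info(name): a dict with "fovy" (degrees; the focal length in pixels is half the picture's height over the tangent of half this angle, whatever the lens; pixels are square), "cx", "cy" (the principal point, pixels), "extrinsics" (4x4, takes a point from camera to world coordinates); the wrist camera has in their place "T_tool_cam" (4x4, takes a point from camera to tool coordinates, whose origin is the TCP and whose axes are the flange's). Camera axes: x right, y up, looking along -z (the intrinsics and any distortion apply to the point x, -y, -z); pixel columns grow to the right and rows downward; lengths in m; the calibration is good to about 2 mm. A picture is of the moment at which its call begins: read the wrist's pose just before it. camera_info takes no time and is no camera call.
- ticket.sign_off(): hands the job in; it is judged then, once.
The state is a dict: "clock": time; "joint_positions": joint angles; "joint_velocities": joint speeds; "effort": joint torques, N m; "tcp_pos": TCP position; "ee_rot": TCP orientation; "contact_force": force on the tool from outside, world axes, zero at the start; "ft_torque": the same for the moment, N m; "finger_gap": opening from 0.0 (shut) to 1.0 (fully open); "grasp_force": force on a finger pad.
Only numpy, scipy, OpenCV 4.12 (cv2) and the standard library are available. Lean on these libraries where they do the work, as an engineer would, in place of code of your own. Each camera call takes 0.05 s, during which the arm holds its last target. There are 200 camera calls.

TASK

The grey step attenuator on the bench has a black T-handle with a red top, parked at the home end of its slot. Push the handle along the slot with a fingertip, without gripping it, and stop it in the third click from home (home itself does not count), never running past it; only then press the green button on the same box right down to apply the setting, and take the hand away with the handle still in the third click. Leave everything else on the bench undisturbed.

Things in the scene. Friction and masses are not known exactly. Their poses are not given: they have to be found in the camera images.
- attenuator: step attenuator, a grey box fixed to the bench, 110 (own x) x 180 (own y) x 60 mm high, with two brass connectors on its +x face. Origin: centre of its underside on the bench; z up. The flat aluminium top panel is at z = 60 mm. The handle's slot runs along own y at x = 0; six pairs of dark tick marks on the panel show the six resting places (home and five clicks), 14 mm apart, home at own y = -45 mm, the third click at own y = -3 mm.
- handle (a joint): position of the T-handle along the slot in m: 0 at home, growing toward the attenuator's +y. Notches at 0, 0.014, 0.028, 0.042 (third click), 0.056, 0.070, each a sharp V with a crest half-way to the next. Pushing out of a notch takes about 7 N, less and less toward the crest; past the crest the handle jumps ahead by itself about 7 mm into the next notch and stays there. Let go anywhere but right on a crest, it settles into the notch it is in.
- handle_mid (a point): centre of the T-handle's cross bar, which is 90 mm along the attenuator's x, 12 mm thick along its y and from 71 to 101 mm above the bench (this point: 85 mm above). The bar stands on a thin stem; there is 11 mm of air between bar and panel. The flat black flank on the home side (attenuator's -y) is the face to push; pressing it and the opposite flank with the fingers at the same time counts as gripping.
- apply (a joint): travel of the green button in m: 0 up, 0.006 right down; sprung, about 5 N to push right down, comes up by itself. It counts as pressed from 0.004.
- apply_top (a point): centre of the top of the round green button, 26 mm across, at own x = 0, y = 68 mm of the attenuator; it is pressed straight down.
- module_c: small green circuit board, 66x40x17 mm; a loose bystander, to be left alone; origin: centre of its underside
- solder_reel: reel of solder with blue flanges, 49 mm across, 30 mm high; a loose bystander, to be left alone; origin: centre of its underside
- side_cutters: side cutters with blue handles, 128x51x13 mm, lying flat; a loose bystander, to be left alone; origin: centre of its underside
- battery_9v: dark blue block battery, 48x26x17 mm, lying flat; a loose bystander, to be left alone; origin: centre of its underside
- relay_0: small orange relay, 24x20x16 mm; a loose bystander, to be left alone; origin: centre of its underside
- tape_a: roll of black tape lying flat, 55 mm across, 19 mm high; a loose bystander, to be left alone; origin: centre of its underside

How it is judged:
On the way, in this order (a step that is already met when the one before it is completed fails the run):
1. the handle rests in the third click, the button not yet pressed (value of joint handle between 0.0385 and 0.0455 m and value of joint apply below 0.002 m), for 0.2 s.
2. the green button is pressed down with the handle in the third click (value of joint handle between 0.0385 and 0.0455 m and value of joint apply above 0.004 m), for 0.02 s.
At the end, for the whole second after the job is handed in: the handle is at rest in the third click (within 3.5 mm of 42 mm from home) and the green button, pressed after that, is up again (value of joint handle between 0.0385 and 0.0455 m and value of joint apply below 0.0015 m and velocity of joint handle between -0.01 and 0.01 m/s); the robot touches nothing.
It fails at once if the handle runs past the third click toward the fourth (more than 50 mm from home) (value of joint handle above 0.05 m).
It fails at once if the green button is pressed (more than 3 mm) while the handle is not in the third click (value of joint apply above 0.003 m and not (value of joint handle between 0.0385 and 0.0455 m)).
It fails at once if the handle is gripped: fingers press on both flanks of its bar at once (more than 2 N each) (contact force between the fingers and handle_c2 above 2 N and contact force between the fingers and handle_c3 above 2 N).
It fails at once if a bystander is lifted or moved by more than 15 mm (distance of any of module_c, solder_reel, side_cutters, battery_9v, relay_0, tape_a from where it was at the start of the episode above 0.015 m).
It also fails if it takes over 48 s, if anything falls off the work surface, if the arm or the gripper's body presses on something with over 40 N, if the wrist force passes 120 N, or if a joint passes its speed limit or range.

## Working session

There is one attempt and no reset: what is moved stays moved. The work goes in short steps, Python scripts to look and compute and a tool call to move; the robot and the scene stay as the last step left them, time stands still between calls to the robot, and variables do not carry over. Pictures are saved under pics/ and viewed, at most 10 in all, crops included, and the job is handed in when it is done.

Besides the shell and the picture viewer there is one more tool, called after "Emit:" as name(argument=value, ...), one argument or row to a line, values as JSON. send_rows: Moves the arm, as the interface text tells. Its arguments: {"type":"object","properties":{"targets":{"type":"array","items":{"type":"array","items":{"type":"number"}}}},"required":["targets"]}

```bash
mkdir -p pics
python3 - <<'E'
from workcell import monitor, vision
import cv2
s=monitor.observe(); print({k:s[k] for k in('clock','tcp_pos','ee_rot','contact_force','finger_gap')})
for n in('top','side'):
    cv2.imwrite(f'pics/{n}0.png',vision.grab_frame(n)); print(n,vision.camera_info(n))
print(vision.camera_info('wrist'))
E
```

```text
{'clock': 0.0, 'tcp_pos': array([ 0.2134304 , -0.47925058,  0.25564307]), 'ee_rot': array([-7.66463930e-04,  9.78160807e-01,  2.07848136e-01, -3.11708423e-05]), 'contact_force': array([-0.23894329, -0.26348007,  0.3589918 ]), 'finger_gap': 1.0004357231070233}
top {'fovy': 47.158837264740825, 'cx': 334.26796316955824, 'cy': 197.3932265667614, 'extrinsics': array([[-5.77706454e-03,  9.71350889e-01, -2.37579620e-01,
         2.15697011e-01],
       [-9.99983199e-01, -5.49843870e-03,  1.83540220e-03,
        -1.04674517e-01],
       [ 4.76502587e-04,  2.37586231e-01,  9.71366334e-01,
         1.39818910e+00],
       [ 0.00000000e+00,  0.00000000e+00,  0.00000000e+00,
         1.00000000e+00]])}
side {'fovy': 42.71380364580735, 'cx': 316.6804225755291, 'cy': 201.36735732767744, 'extrinsics': array([[ 0.98284781,  0.11350618, -0.14534969,  0.27931207],
       [-0.18362843,  0.52945603, -0.82822516, -1.46801402],
       [-0.01705241,  0.84070962,  0.54121766,  0.95467787],
       [ 0.        ,  0.        ,  0.        ,  1.        ]])}
{'fovy': 68.76612205233957, 'cx': 323.34811190930543, 'cy': 202.27063277477038, 'T_tool_cam': array([[-2.63839510e-05,  9.48087072e-01,  3.18010853e-01,
         8.23539123e-02],
       [ 9.99999855e-01,  1.96268544e-04, -5.02170665e-04,
         6.86620976e-04],
       [-5.38517043e-04,  3.18010794e-01, -9.48086940e-01,
        -1.18496316e-01],
       [ 0.00000000e+00,  0.00000000e+00,  0.00000000e+00,
         1.00000000e+00]])}
```

View pics/top0.png

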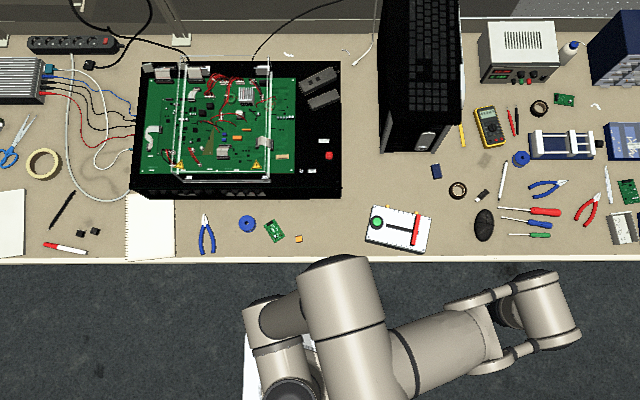

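View pics/side0.png

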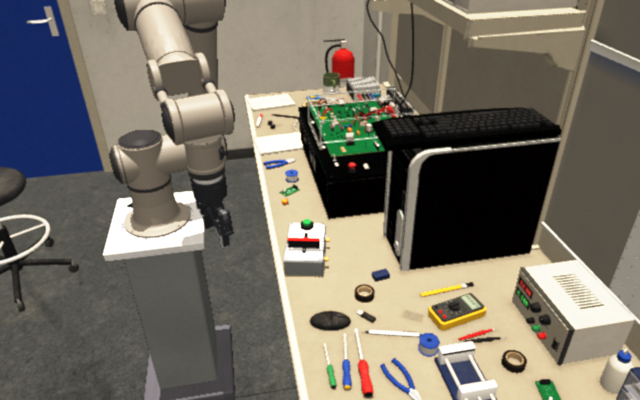

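The top view shows the attenuator near (398,230): green button at (376,223), red handle bar at (416,229). Own +y therefore points about along world +y. The tall black case stands beyond it. Next I measure.

```bash
cat > h.py <<'E'
import numpy as np, cv2
from scipy.spatial.transform import Rotation as R
from workcell import monitor, vision
def cam(n):
    c=vision.camera_info(n)
    if n=='wrist':
        s=monitor.observe(); T=np.eye(4); q=s['ee_rot']
        T[:3,:3]=R.from_quat(q[[1,2,3,0]]).as_matrix(); T[:3,3]=s['tcp_pos']
        c['extrinsics']=T@c['T_tool_cam']
    return c
def cast(c,uv,z):
    f=200/np.tan(np.radians(c['fovy']/2)); E=c['extrinsics']
    d=E[:3,:3]@np.array([(uv[0]-c['cx'])/f,-(uv[1]-c['cy'])/f,-1]); o=E[:3,3]
    return o+d*(z-o[2])/d[2]
def blob(im,col,roi):
    x0,y0,x1,y1=roi; b,g,r=[im[y0:y1,x0:x1,i].astype(int) for i in range(3)]
    m=(r>110)&(g<r*.5)&(b<r*.5) if col=='red' else (g>80)&(r<g*.6)&(b<g*.75)
    n,l,st,_=cv2.connectedComponentsWithStats(m.astype(np.uint8)); k=1+np.argmax(st[1:,4])
    p=np.argwhere(l==k)[:,::-1]+[x0,y0]
    return p.mean(0),p,cv2.minAreaRect(p.astype(np.float32))
E
python3 - <<'E'
from h import *
for n,roi in(('top',(360,200,435,260)),('side',(283,212,330,275))):
    c=cam(n); im=cv2.imread(f'pics/{n}0.png')
    for col,z in(('red',.101),('green',.067)):
        m,p,r=blob(im,col,roi); print(n,col,m,len(p),r)
        for zz in (z,z+.005): print(zz,cast(c,m,zz).round(4))
        if col=='red':
            bx=cv2.boxPoints(r); print([cast(c,q,z).round(3).tolist() for q in bx])
E
```

```text
top red [415.30833333 228.9       ] 120 ((415.40545654296875, 229.06759643554688), (4.438772678375244, 30.57821273803711), 9.462322235107422)
0.101 [ 0.4387 -0.3389  0.101 ]
0.10600000000000001 [ 0.4378 -0.338   0.106 ]
[[0.396, -0.324, 0.101], [0.483, -0.342, 0.101], [0.481, -0.355, 0.101], [0.394, -0.336, 0.101]]
top green [376.75384615 221.16923077] 65 ((376.7500305175781, 221.25003051757812), (8.485280990600586, 7.77817440032959), 45.0)
0.067 [ 0.4683 -0.2322  0.067 ]
0.07200000000000001 [ 0.4673 -0.2318  0.072 ]
side red [303.36458333 239.44791667] 96 ((303.0, 239.0), (4.0, 30.0), 90.0)
0.101 [ 0.4368 -0.3452  0.101 ]
0.10600000000000001 [ 0.4359 -0.3518  0.106 ]
[[0.397, -0.325, 0.101], [0.479, -0.342, 0.101], [0.475, -0.36, 0.101], [0.394, -0.343, 0.101]]
side green [306.42222222 222.17777778] 45 ((306.2500305175781, 222.25003051757812), (6.363960266113281, 7.071067810058594), 45.0)
0.067 [ 0.4661 -0.2172  0.067 ]
0.07200000000000001 [ 0.4651 -0.2242  0.072 ]
```

Emit:
send_rows(
  targets=[
    [247,169,35,0,0,-0.63,0],
    [247,169,35,0,0,-0.63,0],
    [247,169,35,0,0,-0.63,0],
    [247,169,35,0,0,-0.63,0],
    [247,169,35,0,0,-0.63,0],
    [247,169,35,0,0,-0.63,0],
    [247,169,35,0,0,-0.63,0],
    [247,169,35,0,0,-0.63,0],
    [247,169,35,0,0,-0.63,0],
    [247,169,35,0,0,-0.63,0],
  ],
)

```text
clock: 0.93
tcp_pos: [0.4615, -0.3094, 0.2909]
ee_rot: [-0.0, 0.995, -0.104, -0.0]
contact_force: [0.0, -0.2, -0.6]
finger_gap: 0.001
grasp_force: 0.0
```

```bash
cat > look.py <<'E'
from h import *
import sys
c=cam('wrist'); im=vision.grab_frame('wrist'); cv2.imwrite(f'pics/{sys.argv[1]}.png',im)
s=monitor.observe(); print(s['clock'],s['tcp_pos'],s['ee_rot'],s['contact_force'],s['finger_gap'],abs(s['joint_velocities']).max())
for col,z in(('red',.101),('green',.068)):
    m,p,r=blob(im,col,(0,0,640,400)); print(col,m,len(p),r,cast(c,m,z).round(4))
    print([cast(c,q,z).round(4).tolist() for q in cv2.boxPoints(r)])
E
python3 look.py w1
```

```text
0.9833 [ 0.46050335 -0.31022858  0.29074756] [-1.13059558e-04  9.94507721e-01 -1.04661169e-01 -6.48152083e-04] [-0.02920216  0.29715304  0.08495291] -0.0008888395640090897 0.036164953903865316
red [353.12612613 197.08365508] 777 ((353.2483825683594, 197.27313232421875), (10.741332054138184, 77.30047607421875), 3.990912914276123) [ 0.4402 -0.3389  0.101 ]
[[0.3962, -0.3218, 0.101], [0.4832, -0.3438, 0.101], [0.48, -0.3548, 0.101], [0.3928, -0.3338, 0.101]]
green [ 71.39240506 223.72943038] 632 ((70.63728332519531, 224.26734924316406), (47.57789611816406, 21.289093017578125), 36.25383758544922) [0.468  0.0138 0.068 ]
[[0.481, 0.0428, 0.068], [0.4986, 0.0163, 0.068], [0.4539, -0.013, 0.068], [0.4347, 0.0139, 0.068]]
```

View pics/w1.png

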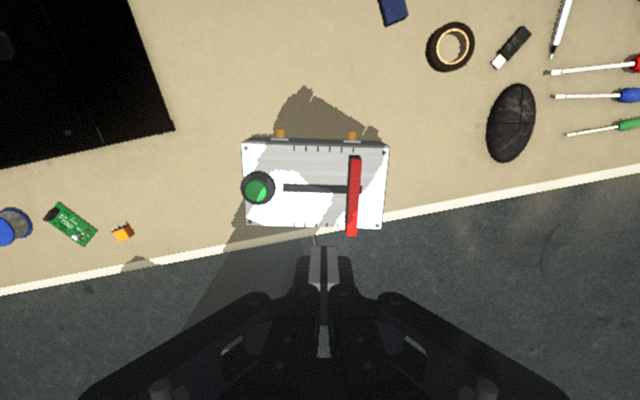

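The wrist view shows the white-lit panel, the handle's red bar centred at (353,197), the button at (258,187) and the shut fingers at (325,260). The green blob the script picked was the circuit board. The handle agrees with the top view at (0.440,-0.339), and the box yaw is about -14°. I go down on the home side of the bar.

Emit:
send_rows(
  targets=[
    [-28,-61,0,0,0,-0.04,0],
    [-28,-61,0,0,0,-0.04,0],
    [-28,-61,-40,0,0,-0.04,0],
    [-28,-61,-80,0,0,-0.04,0],
    [-28,-61,-120,0,0,-0.04,0],
    [-28,-61,-155,0,0,-0.04,0],
    [-28,-61,-183,0,0,-0.04,0],
    [-28,-61,-183,0,0,-0.04,0],
    [-28,-61,-183,0,0,-0.04,0],
  ],
)

```text
clock: 1.73
tcp_pos: [0.431, -0.372, 0.1075]
ee_rot: [-0.001, 0.992, -0.126, -0.001]
contact_force: [0.8, -0.1, -0.5]
finger_gap: -0.002
grasp_force: 0.0
```

```bash
python3 look.py w2
```

```text
1.7833 [ 0.43206525 -0.37278896  0.10934499] [ 3.24204961e-04  9.92025292e-01 -1.26038367e-01  2.12711616e-04] [ 0.74044722 -0.3336954   0.62632518] -0.003517918190535681 0.032677064578070854
red [251.05186533 243.15832575] 2198 ((250.63980102539062, 244.6175537109375), (97.05799865722656, 24.341373443603516), 85.060791015625) [ 0.4592 -0.3441  0.101 ]
[[0.4826, -0.3443, 0.101], [0.4809, -0.3552, 0.101], [0.4314, -0.343, 0.101], [0.4333, -0.3308, 0.101]]
green [ 61.60970149 264.43507463] 1340 ((61.599998474121094, 264.3000183105469), (47.85185241699219, 34.882659912109375), 26.56505012512207) [ 0.4608 -0.2137  0.068 ]
[[0.4623, -0.1945, 0.068], [0.4788, -0.2154, 0.068], [0.4595, -0.2329, 0.068], [0.4417, -0.2121, 0.068]]
```

View pics/w2.png

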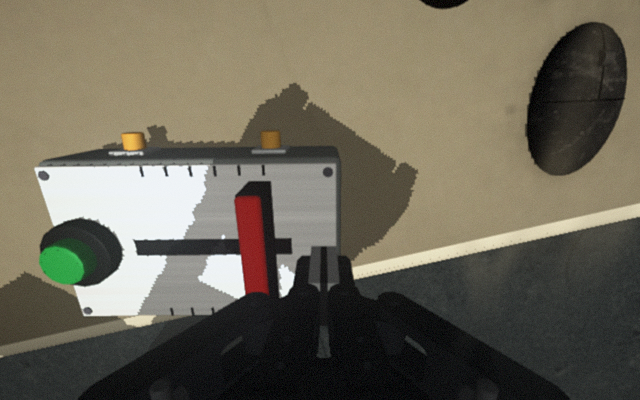

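The view shows the fingertips at (323,260) beside the bar's home flank at (270,240), at about 2 px/mm, so the gap is roughly 12 mm. I creep along own +y (0.245, 0.969).

Emit:
send_rows(
  targets=[
    [0.5,1.9,0,0,0,0,0],
    [1,3.9,0,0,0,0,0],
    [1.5,5.8,0,0,0,0,0],
    [2,7.8,0,0,0,0,0],
    [2,7.8,0,0,0,0,0],
  ],
)

```text
clock: 2.2
tcp_pos: [0.4349, -0.3634, 0.1091]
ee_rot: [0.0, 0.992, -0.125, 0.0]
contact_force: [1.1, 0.4, -0.9]
finger_gap: -0.002
grasp_force: 0.0
```

Emit:
send_rows(
  targets=[
    [0.2,1,0,0,0,0,0],
    [0.5,1.9,0,0,0,0,0],
    [0.5,1.9,0,0,0,0,0],
  ],
)

```text
clock: 2.45
tcp_pos: [0.4351, -0.3617, 0.1084]
ee_rot: [0.0, 0.992, -0.125, -0.0]
contact_force: [-0.8, -0.6, 0.7]
finger_gap: 0.005
grasp_force: 0.0
```

Emit:
send_rows(
  targets=[
    [0.2,1,0,0,0,0,0],
    [0.5,1.9,0,0,0,0,0],
    [0.5,1.9,0,0,0,0,0],
  ],
)

```text
clock: 2.7
tcp_pos: [0.4355, -0.3598, 0.1082]
ee_rot: [-0.0, 0.992, -0.125, -0.0]
contact_force: [0.2, 0.8, -0.0]
finger_gap: -0.002
grasp_force: 0.0
```

Emit:
send_rows(
  targets=[
    [0.2,1,0,0,0,0,0],
    [0.5,1.9,0,0,0,0,0],
    [0.5,1.9,0,0,0,0,0],
  ],
)

```text
clock: 2.95
tcp_pos: [0.436, -0.3582, 0.1083]
ee_rot: [0.0, 0.992, -0.125, -0.0]
contact_force: [0.8, -0.2, -0.3]
finger_gap: 0.001
grasp_force: 0.4
```

Emit:
send_rows(
  targets=[
    [0.2,1,0,0,0,0,0],
    [0.2,1,0,0,0,0,0],
  ],
)

```text
clock: 3.12
tcp_pos: [0.436, -0.3579, 0.1083]
ee_rot: [0.001, 0.992, -0.125, 0.0]
contact_force: [-1.6, -4.2, -1.9]
finger_gap: -0.003
grasp_force: 2.3
```

Emit:
send_rows(
  targets=[
    [0.3,1,0,0,0,0,0],
    [0.3,1,0,0,0,0,0],
  ],
)

```text
clock: 3.28
tcp_pos: [0.4362, -0.3575, 0.1084]
ee_rot: [0.001, 0.992, -0.125, 0.0]
contact_force: [-2.8, -6.6, -2.6]
finger_gap: 0.003
grasp_force: 3.7
```

Emit:
send_rows(
  targets=[
    [0.2,1,0,0,0,0,0],
    [0.2,1,0,0,0,0,0],
  ],
)

```text
clock: 3.45
tcp_pos: [0.4364, -0.3566, 0.1084]
ee_rot: [0.001, 0.992, -0.125, 0.0]
contact_force: [-2.1, -6.2, -2.3]
finger_gap: -0.0
grasp_force: 3.4
```

```bash
python3 look.py w3
```

```text
3.5 [ 0.43640929 -0.35646687  0.10836024] [ 1.14885371e-03  9.92109968e-01 -1.25365396e-01  9.20297904e-05] [-2.6010083  -6.99075462 -2.25495089] 0.003912832633915461 0.004336855945456744
red [281.92710815 244.30585993] 2099 ((282.0860290527344, 247.72071838378906), (98.227294921875, 24.16980743408203), 87.1375961303711) [ 0.46   -0.3425  0.101 ]
[[0.4832, -0.3428, 0.101], [0.481, -0.3535, 0.101], [0.4302, -0.3412, 0.101], [0.4325, -0.3291, 0.101]]
green [ 91.27089552 266.16791045] 1340 ((91.0, 266.0), (38.0, 44.0), 90.0) [ 0.4603 -0.2154  0.068 ]
[[0.4756, -0.2089, 0.068], [0.469, -0.2345, 0.068], [0.4447, -0.222, 0.068], [0.4516, -0.1952, 0.068]]
```

View pics/w3.png

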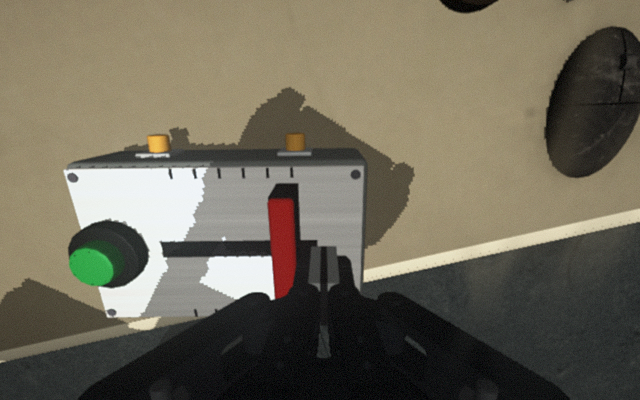

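Contact: the wrist force is about 7 N and the handle has moved about 1.5 mm, agreeing with the red bar's shift in the picture (bar now at (282,245)). I continue through the first click and check the force.

Emit:
send_rows(
  targets=[
    [0.4,1.5,0,0,0,0,0],
    [0.7,2.9,0,0,0,0,0],
    [1.1,4.4,0,0,0,0,0],
    [1.5,5.8,0,0,0,0,0],
    [1.7,6.8,0,0,0,0,0],
    [1.7,6.8,0,0,0,0,0],
    [1.7,6.8,0,0,0,0,0],
  ],
)

```text
clock: 4.08
tcp_pos: [0.4386, -0.3479, 0.1083]
ee_rot: [-0.0, 0.992, -0.125, -0.0]
contact_force: [0.9, 0.2, 0.4]
finger_gap: 0.0
grasp_force: 0.0
```

```bash
cat > trk.py <<'E'
from h import *
u=np.array([.245,.969])
c=cam('wrist'); im=vision.grab_frame('wrist'); s=monitor.observe()
m,p,r=blob(im,'red',(100,150,400,320))
far=p[(p[:,1]>p[:,1].min()+4)&(p[:,1]<p[:,1].min()+30)].mean(0)
q=cast(c,far,.101)[:2]
print('t',s['clock'],'tcp_s mm',1e3*(s['tcp_pos'][:2]@u)+240,'bar_s',1e3*(q@u),'F',s['contact_force'].round(1))
E
python3 - <<'E'
from h import *
E
python3 trk.py; python3 trk.py
```

```text
t 4.1333 tcp_s mm 10.240663268914858 bar_s -206.820638918328 F [-0.4 -0.1  0.5]
t 4.1833 tcp_s mm 10.113079647441737 bar_s -206.7973248131432 F [-0.4  0.2  0.3]
```

The handle jumped into click 1 with no contact force; the finger stands at about 10 mm. On to click 2, stopping at about 24 mm.

Emit:
send_rows(
  targets=[
    [0.5,1.9,0,0,0,0,0],
    [1,3.9,0,0,0,0,0],
    [1.3,5.3,0,0,0,0,0],
    [1.7,6.8,0,0,0,0,0],
    [2.1,8.2,0,0,0,0,0],
    [2.5,9.7,0,0,0,0,0],
    [2.8,11.1,0,0,0,0,0],
    [3.2,12.6,0,0,0,0,0],
    [3.2,12.6,0,0,0,0,0],
    [3.2,12.6,0,0,0,0,0],
  ],
)

```text
clock: 5.02
tcp_pos: [0.4417, -0.3352, 0.1083]
ee_rot: [-0.0, 0.992, -0.125, -0.0]
contact_force: [-0.4, -0.9, -0.1]
finger_gap: 0.001
grasp_force: 0.0
```

```bash
python3 trk.py
```

```text
t 5.0667 tcp_s mm 23.306469323578057 bar_s -192.81435680771426 F [ 0.9 -0.5 -0.4]
```

Click 2 is reached (28.0 mm), with the finger at 23.3. Third click: advance about 14 mm to roughly 37.

Emit:
send_rows(
  targets=[
    [0.5,1.9,0,0,0,0,0],
    [1,3.9,0,0,0,0,0],
    [1.3,5.3,0,0,0,0,0],
    [1.7,6.8,0,0,0,0,0],
    [2.1,8.2,0,0,0,0,0],
    [2.5,9.7,0,0,0,0,0],
    [2.8,11.1,0,0,0,0,0],
    [3.1,12.3,0,0,0,0,0],
    [3.4,13.4,0,0,0,0,0],
    [3.4,13.4,0,0,0,0,0],
  ],
)

```text
clock: 5.9
tcp_pos: [0.4451, -0.3217, 0.1083]
ee_rot: [-0.0, 0.992, -0.125, -0.0]
contact_force: [0.3, 0.3, 0.4]
finger_gap: 0.004
grasp_force: 0.0
```

```bash
python3 trk.py
```

```text
t 5.95 tcp_s mm 37.28002579450029 bar_s -178.87723166833146 F [-0.8  0.4 -0.1]
```

The handle is in the third click (41.9 mm). I back off, lift, and go above the button for a look.

Emit:
send_rows(
  targets=[
    [-2,-8,0,0,0,0,0],
    [-4,-16,0,0,0,0,0],
    [-4,-16,40,0,0,0,0],
    [-4,-16,80,0,0,0,0],
    [-4,-16,100,0,0,0,0],
    [4,16,110,0,0,0,0],
    [13,52,110,0,0,0,0],
    [20,80,110,0,0,0,0],
    [20,80,110,0,0,0,0],
    [20,80,110,0,0,0,0],
  ],
)

```text
clock: 6.78
tcp_pos: [0.4653, -0.2419, 0.2187]
ee_rot: [0.0, 0.992, -0.124, 0.0]
contact_force: [-0.3, -1.0, -0.3]
finger_gap: -0.001
grasp_force: 0.0
```

```bash
python3 - <<'E'
from h import *
c=cam('wrist'); im=vision.grab_frame('wrist'); cv2.imwrite('pics/w4.png',im)
m,p,r=blob(im,'green',(220,130,420,330)); print(m,len(p),r)
for z in(.066,.071,.076,.081): print(z,cast(c,m,z).round(4))
mr,_,rr=blob(im,'red',(300,100,640,330)); print(mr,cast(c,mr,.101).round(4)); s=monitor.observe(); print(s['tcp_pos'],s['clock'])
E
cat >> trk.py <<'E'
E
```

```text
[309.78787879 202.21033868] 561 ((310.0, 202.0), (26.0, 26.0), 90.0)
0.066 [ 0.4607 -0.2275  0.066 ]
0.071 [ 0.4623 -0.2281  0.071 ]
0.076 [ 0.4638 -0.2287  0.076 ]
0.081 [ 0.4654 -0.2294  0.081 ]
[390.73651772 206.95531587] [ 0.4504 -0.2981  0.101 ]
[ 0.46514124 -0.24288408  0.21852163] 6.8333
```

View pics/w4.png

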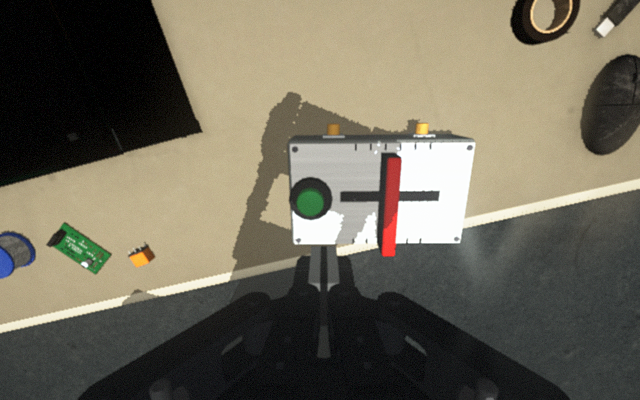

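The view shows the button at (310,202) and the handle bar at (391,207), still at 42 mm. The top and wrist rays meet at z≈0.081, so the button top is at about (0.466, -0.230). I go over it and down to about 12 mm above.

Emit:
send_rows(
  targets=[
    [1,12,0,0,0,0,0],
    [1,12,-35,0,0,0,0],
    [1,12,-70,0,0,0,0],
    [1,12,-95,0,0,0,0],
    [1,12,-100,0,0,0,0],
    [1,12,-100,0,0,0,0],
  ],
)

```text
clock: 7.33
tcp_pos: [0.4651, -0.2303, 0.1168]
ee_rot: [-0.001, 0.992, -0.126, -0.002]
contact_force: [-0.0, 0.0, 0.3]
finger_gap: -0.003
grasp_force: 0.0
```

Emit:
send_rows(
  targets=[
    [0,0,-2,0,0,0,0],
    [0,0,-4,0,0,0,0],
    [0,0,-6,0,0,0,0],
    [0,0,-8,0,0,0,0],
    [0,0,-8,0,0,0,0],
  ],
)

```text
clock: 7.75
tcp_pos: [0.4661, -0.2304, 0.1107]
ee_rot: [0.0, 0.992, -0.125, 0.0]
contact_force: [0.7, -0.2, -0.6]
finger_gap: -0.001
grasp_force: 0.0
```

Emit:
send_rows(
  targets=[
    [0,0,-2,0,0,0,0],
    [0,0,-4,0,0,0,0],
    [0,0,-4,0,0,0,0],
  ],
)

```text
clock: 8.0
tcp_pos: [0.4662, -0.2304, 0.1063]
ee_rot: [0.0, 0.992, -0.125, 0.0]
contact_force: [-0.5, -0.3, 1.6]
finger_gap: -0.005
grasp_force: 0.9
```

Emit:
send_rows(
  targets=[
    [0,0,-1,0,0,0,0],
    [0,0,-2,0,0,0,0],
    [0,0,-3,0,0,0,0],
    [0,0,-4,0,0,0,0],
    [0,0,-4,0,0,0,0],
  ],
)

```text
clock: 8.42
tcp_pos: [0.4662, -0.2304, 0.1024]
ee_rot: [0.0, 0.992, -0.125, 0.0]
contact_force: [0.1, -0.0, 4.4]
finger_gap: 0.003
grasp_force: 2.0
```

Emit:
send_rows(
  targets=[
    [0,0,-1,0,0,0,0],
    [0,0,-2,0,0,0,0],
    [0,0,-2,0,0,0,0],
    [0,0,-2,0,0,0,0],
  ],
)

```text
clock: 8.75
tcp_pos: [0.4662, -0.2304, 0.101]
ee_rot: [0.0, 0.992, -0.125, 0.0]
contact_force: [-0.9, 0.6, 9.0]
finger_gap: 0.001
grasp_force: 4.6
```

Emit:
send_rows(
  targets=[
    [0,0,-1,0,0,0,0],
    [0,0,-2,0,0,0,0],
    [0,0,-2,0,0,0,0],
    [0,0,-2,0,0,0,0],
  ],
)

```text
clock: 9.08
tcp_pos: [0.4663, -0.2305, 0.1007]
ee_rot: [0.001, 0.992, -0.125, 0.001]
contact_force: [-6.2, 4.0, 24.5]
finger_gap: 0.0
grasp_force: 12.3
```

The button is bottomed: about 6 mm of travel, then a hard stop. I lift away and check.

Emit:
send_rows(
  targets=[
    [0,0,4,0,0,0,0],
    [0,0,20,0,0,0,0],
    [0,0,60,0,0,0,0],
    [0,0,100,0,0,0,0],
    [0,-12,122,0,0,0,0],
    [0,-12,122,0,0,0,0],
    [0,-12,122,0,0,0,0],
  ],
)

```text
clock: 9.67
tcp_pos: [0.4662, -0.2428, 0.221]
ee_rot: [0.001, 0.992, -0.126, 0.001]
contact_force: [-0.8, 0.6, -0.5]
finger_gap: -0.002
grasp_force: 0.0
```

Run:
```python
from h import *
c=cam('wrist'); im=vision.grab_frame('wrist'); cv2.imwrite('pics/w5.png',im)
m,p,r=blob(im,'green',(220,130,420,330)); print(m,len(p)); print(cast(c,m,.081).round(4))
mr,_,_=blob(im,'red',(300,100,640,330)); q=cast(c,mr,.101); print('h',1e3*q[:2]@[.245,.969]+220.8); s=monitor.observe(); print(s['tcp_pos'],s['clock'],s['contact_force'],s['joint_velocities'].round(3))
t=vision.grab_frame('top'); d=cv2.absdiff(t,cv2.imread('pics/top0.png')).max(2)
for n,(x0,y0,x1,y1) in dict(reel=(235,212,260,236),mod=(262,216,305,246),cut=(195,208,220,256),bat=(428,160,446,182),tape=(444,178,470,204)).items(): print(n,(d[y0:y1,x0:x1]>60).sum())
```

```text
[309.15567766 202.75091575] 546
[ 0.4653 -0.2294  0.081 ]
h 42.337676939815026
[ 0.46550801 -0.24208608  0.21953797] 9.7167 [ 0.34539474 -0.07953439 -0.10540095] [ 0.006  0.022  0.029  0.002 -0.001 -0.001]
reel 19
mod 0
cut 136
bat 30
tape 0
```

```bash
python3 -c "
from workcell import ticket; print(ticket.sign_off())"
```

```text
the job is handed in; nothing more can be done
None
```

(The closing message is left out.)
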